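# Clamp the washboard against its fixed edge

## Robot

A 7-joint arm with a two-finger parallel gripper is mounted at the origin on the work surface. World frame = base frame: x ahead of the robot, y to its left, z up, the work surface at z = 0. Lengths are in m, angles in rad, forces in N, time in s.
With the tool pointing down it reaches from about 0.4 to 0.875 m from the base axis. Payload 4.4 kg.
Tool frame: the origin (TCP) lies at the very end of the fingers, on their centre line; the grasp point (between the pads) lies 19 mm behind it (arm.pinch_z is the distance from the TCP to the grasp point, in m); z points along the fingers, x is the direction in which the jaws open and shut, and the axes are right-handed (so a half turn about z gives the same grasp; the last joint's range is limited). The gripper opens to 85 mm and grips with 20 to 120 N. Pads are 22 mm wide; open, the fingers measure 114 mm over their backs; the gripper's body (76 mm by 85 mm) begins 54 mm behind the grasp point. The pads swing forward as they close: fully open they stand 13 mm farther back than shut.
Start: joints at [1.23, 0.628, 0.038, 1.517, -0.027, 0.996, -0.02], TCP at [0.176, -0.626, 0.231] pointing down, gripper open.
Joint ranges: [-3.06, 3.06], [-0.37, 2.12], [-1.25, 1.32], [0.18, 2.47], [-1.1, 4.24], [0.23, 1.98], [-2.94, 2.94]. Speed limits (rad/s): [2.57, 2.57, 3.14, 3.14, 3.14, 3.14, 3.14].

## Interface

Orientations are given as a unit quaternion [x, y, z, w].
In Python, from rig import arm, camera, camera_params, finish_job gives the robot as it stands.
- The arm moves only by the tool jog_arm, never from a script. Its argument "series" is text: rows parted by semicolons, each of 7 numbers parted by spaces: the shift along the world's x, y, z in m, then the turn, a rotation vector about the world's x, y, z in rad, then the finger opening in m, from 0 to 0.0854. In form: x y z wx wy wz gripper; .... A call has exactly 10 rows; each row shifts and turns the pose as measured when the row begins; what a row does not reach is not made up. A row lasts 1/10 s, in which the tool goes at most 50 mm and 8.59 degrees, less where a joint would pass 70% of its speed; a pose out of reach is approached as far as the arm can. A call with a gripper value outside its range is refused whole. The fingers move at their own pace and stop on an object; "grip_force" is the grip in N (left out, the last holds). Time passes only in rows, so rows that do not move let the fingers close, or fill a call up. It gives the time, the measured TCP pose, the force and the opening at its end, in the units of the state.
- arm.read_state(): the state, without advancing time (a new reading comes with each control period).
- camera(name): name is "scene" or "top" or "wrist"; returns (picture, depth): 480x640x3 uint8, red, green, blue; 480x640 float32, m along the optical axis (not along the pixel's ray), 0 where there is no reading.
- camera_params(name): a dict with "intrinsics" (3x3 intrinsics, pixels), "xyz" and "orientation" of the camera in the world. Camera axes: x right, y up, looking along -z (the intrinsics and any distortion apply to the point x, -y, -z); pixel columns grow to the right and rows downward; lengths in m; the calibration is good to about 2 mm. A picture is of the moment at which its call begins: read the wrist's pose just before it. camera_params takes no time and is no camera call; for the wrist camera it gives the pose at the moment of the call.
- finish_job(): hands the job in, once; it reports no verdict.
The state is a dict: "t": time; "joints": joint angles; "joint_vel": joint speeds; "joint_efforts": joint torques, N m; "tool_pos": TCP position; "ee_rot": TCP orientation; "force": force on the tool from outside, world axes, zero at the start; "wrist_torque": the same for the moment, N m; "finger_gap": opening from 0.0 (shut) to 1.0 (fully open).
Only numpy, scipy, OpenCV 4.12 (cv2) and the standard library are available. Lean on these libraries where they do the work, as an engineer would, in place of code of your own. Each camera call takes 0.05 s, during which the arm holds its last target.

## Task

Fix the blue washboard on the sink ledge for scrubbing: draw the sprung curved arm of the clamp back until it stays open by itself, and with the arm open slide the washboard gently, foot first, until it bears squarely and centrally on the clamp's straight fixed edge. Then bring the arm back over so that it springs shut on the washboard's head end and holds it against the edge, lying flat on the ledge. Do not ram the edge, and leave the other things on the ledge where they are.

Things in the scene. Friction and masses are not known exactly. Their poses are not given: they have to be found in the camera images.
- clamp: steel clamp fixed to the ledge. Origin: on the ledge surface, where the washboard's centre comes when clamped with the edge at its middle setting. x points from the head end to the fixed edge, y across towards the arm's pivot, z up. The washboard's place is bare ledge between arm and edge (x -65 to 65, y -48 to 48 mm). A strap 4 mm high runs past it at y 106 to 122 mm.
- fence: bracket of the clamp beyond the washboard's foot; origin and axes as the clamp's. Its aluminium bar along y is the fixed edge: y -55 to 55, 2 to 24 mm high, rigid. The bar was set by hand and screwed tight: its face, looking to -x, stands anywhere from x 58 to 72 mm; no reading tells where, so find it by feel. Press it with clearly more than 1.5 N but never over 20 N.
- springarm (a joint): angle of the sprung curved arm, rad: 0 shut on its stop, 1.1 open on its stop, growing clockwise seen from above. Its spring drives it shut below 0.75 (5 N at the pin when shut) and, over centre, open above 0.75 (2.5 N at the pin when open), so it stays open. Shut on a seated washboard it reads 0.1 to 0.35. It starts at 0, 14 mm inside the washboard's place: open it first.
- pivot (a point): pivot axis of the arm, 10 mm above the ledge, at x -50, y +92 mm in the clamp's frame; hub of 12 mm radius, 29 mm high.
- spring_pin (a point): upright steel pin at the arm's free end, 12 mm diameter, top 48 mm above the ledge, 106 mm from the pivot axis; the point is on its axis, 34 mm high. The arm below it is a 10 mm round bar, 5 to 15 mm high. In the clamp's frame the pin stands at x -68, y -12 mm when shut and x -153, y 67 mm when fully open. Push or straddle the pin to swing the arm.
- washboard: loose blue plastic washboard, 0.35 kg, 130 mm long (x), 96 mm wide (y), 14 mm thick at the rim. Origin: centre of its underside; x points from the head end (with the grip) to the foot, z up. The foot face (x 65 mm) goes against the fixed edge, x along the clamp's x; the arm presses the head face (x -65 mm). Balance point: x -23 mm.
- board_grip (a point): middle of the washboard's grip bar, which bridges its head end: bar along y, 78 mm long on two end posts (58 mm free between them), 14 mm wide in x, 38 to 52 mm above the washboard's underside; this point is at x -40, y 0, z 45 mm of the washboard. Axes as the washboard's.
- cup: empty aluminium cup, 72 mm wide, 75 mm high, origin at its base; bystander.
- caddy: turntable caddy, 130 mm round, with four plastic pegs, 82 mm high, origin at its base; bystander.
- soapcase: soap case with a small drawer, 90 x 120 x 58 mm, origin at its base; bystander.
- scrubbrush: scrub brush, bristles down, head 110 x 50 mm about the origin (on the ledge), wooden handle to 180 mm along its -x, 46 mm high; bystander.

How it is judged:
By the outcome, as a careful person would: the job done as asked, in the order asked, and still so for the second after the job is handed in, with the robot touching nothing.
It also fails if it takes over 72 s, if anything falls off the work surface, if the arm or the gripper's body presses on something with over 40 N, if the wrist force passes 120 N, or if a joint passes its speed limit or range.

## Working session

There is one attempt and no reset: what is moved stays moved. The work goes in short steps, Python scripts to look and compute and a tool call to move; the robot and the scene stay as the last step left them, time stands still between calls to the robot, and variables do not carry over. Pictures are saved under pics/ and viewed, and the job is handed in when it is done.

Besides the shell and the picture viewer there is one more tool, called after ">>>" as name(argument=value, ...) on one line, values as JSON. jog_arm: Moves the arm, as the interface text tells. Its arguments: {"type":"object","properties":{"series":{"type":"string"},"grip_force":{"type":"number"}},"required":["series"]}

```bash
ls; mkdir -p pics; cat > h.py <<'E'
import numpy as np, cv2
from rig import arm, camera, camera_params, finish_job
from scipy.spatial.transform import Rotation as R
def grab(n,f):
    p=camera_params(n); im,d=camera(n); cv2.imwrite('pics/'+f+'.png',im[:,:,::-1]); np.savez('pics/'+f+'.npz',im=im,d=d,K=np.array(p['intrinsics']),t=np.array(p['xyz']),q=np.array(p['orientation'])); return im,d,p
def load(f): return np.load('pics/'+f+'.npz')
def cloud(L):
    K=L['K'];d=L['d'];v,u=np.mgrid[0:480,0:640]
    P=np.stack([(u-K[0,2])/K[0,0]*d,-(v-K[1,2])/K[1,1]*d,-d],-1)
    return P@R.from_quat(L['q']).as_matrix().T+L['t']
def ray(L,u,v,z):
    K=L['K'];r=np.array([(u-K[0,2])/K[0,0],-(v-K[1,2])/K[1,1],-1.]);r=R.from_quat(L['q']).as_matrix()@r
    return L['t']+r*(z-L['t'][2])/r[2]
def st():
    s=arm.read_state()
    for k in ('t','tool_pos','ee_rot','force','wrist_torque','finger_gap','joints'): print(k,np.round(s[k],4))
E
python3 - <<'E'
from h import *
st()
for n in('scene','top','wrist'):
    _,_,p=grab(n,n+'0'); print(n,p)
E
```

```text
pics
t 0.0
tool_pos [ 0.1762 -0.625   0.2304]
ee_rot [ 7.973e-01 -6.036e-01 -8.000e-04 -6.000e-04]
force [ 1.0937  0.7173 -0.6606]
wrist_torque [-0.0396 -0.0198 -0.0071]
finger_gap 0.9997
joints [ 1.2302  0.6293  0.0384  1.5184 -0.027   0.9963 -0.02  ]
scene {'intrinsics': array([[497.99940104,   0.        , 327.1307423 ],
       [  0.        , 497.99940104, 231.76326532],
       [  0.        ,   0.        ,   1.        ]]), 'xyz': array([1.00810683, 0.42484605, 1.0549839 ]), 'orientation': array([0.09759573, 0.23810513, 0.9016274 , 0.3476335 ])}
top {'intrinsics': array([[575.9038258 ,   0.        , 323.99231901],
       [  0.        , 575.9038258 , 240.20478275],
       [  0.        ,   0.        ,   1.        ]]), 'xyz': array([ 0.39031665, -0.00778438,  1.38981377]), 'orientation': array([-0.06069051,  0.06491293,  0.70745232, -0.70115205])}
wrist {'intrinsics': array([[432.10923277,   0.        , 317.00261726],
       [  0.        , 432.10923277, 233.34319516],
       [  0.        ,   0.        ,   1.        ]]), 'xyz': array([ 0.24160763, -0.60671223,  0.37410954]), 'orientation': array([-0.10651567,  0.08239071, -0.59793821,  0.7901494 ])}
```

View pics/top0.png

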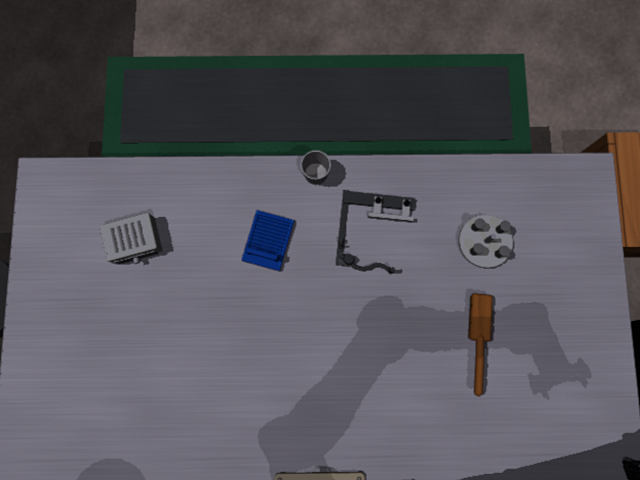

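View pics/scene0.png

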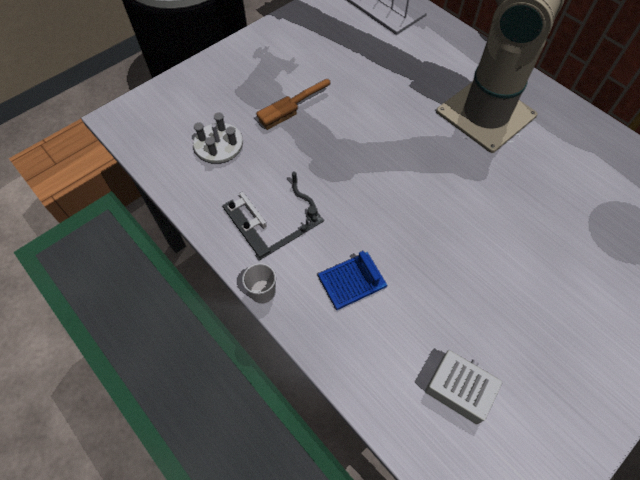

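View pics/wrist0.png

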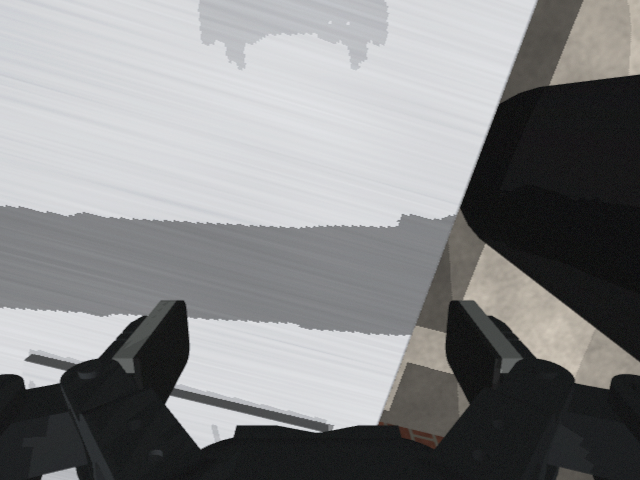

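The top view shows the washboard at about (268,240), head downward. The clamp is at about (375,230) with its bar at (390,213), pivot at (347,260) and pin at (397,270). The cup is at (316,166), the caddy at (486,240). Next I'll measure.

```bash
python3 - <<'E'
from h import *
L=load('top0'); P=cloud(L); im=L['im']
c=im[150:300,220:440][:,:,::-1]; cv2.imwrite('pics/topz.png',cv2.resize(c,None,fx=3.6,fy=3.6,interpolation=cv2.INTER_CUBIC))
Z=P[:,:,2]; z=np.clip(Z[150:300,220:440]*1000*3.5+20,0,255).astype(np.uint8); cv2.imwrite('pics/topzd.png',cv2.resize(z,None,fx=3.6,fy=3.6,interpolation=cv2.INTER_NEAREST))
b=(im[:,:,2].astype(int)>im[:,:,0]+60); n,lab,s,_=cv2.connectedComponentsWithStats(b.astype(np.uint8)); i=1+np.argmax(s[1:,4]); m=lab==i
print(s[i], np.percentile(Z[m],[1,10,50,90,99]))
print('ledge z', np.median(Z[280:330,200:300]))
E
```

```text
[ 242  210   52   61 1976] [0.00425953 0.00794823 0.01301875 0.04784628 0.05773372]
ledge z 0.0007588937396789674
```

View pics/topz.png

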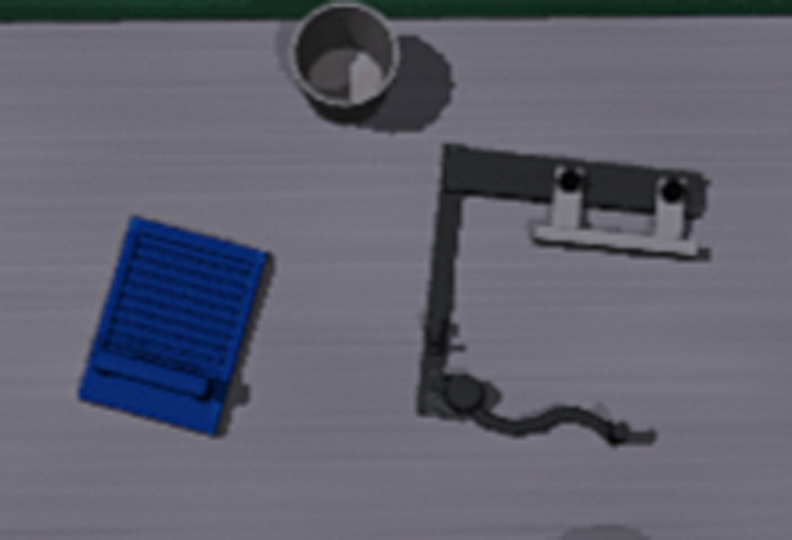

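View pics/topzd.png

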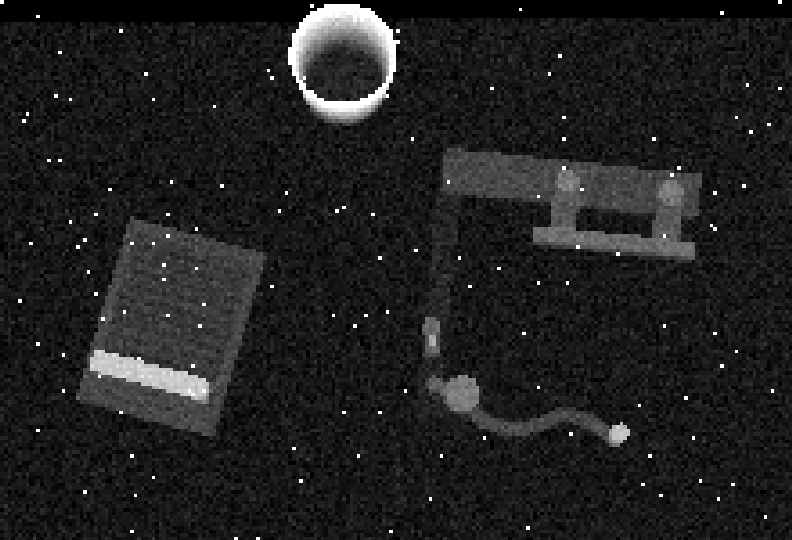

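```bash
python3 - <<'E'
from h import *
L=load('top0'); P=cloud(L); im=L['im']; Z=cv2.medianBlur(P[:,:,2].astype(np.float32),3)
r=lambda u,v,z: ray(L,u,v,z)[:2]
b=(im[:,:,2].astype(int)>im[:,:,0]+60).astype(np.uint8)
b=cv2.morphologyEx(b,cv2.MORPH_CLOSE,np.ones((3,3)))
cs,_=cv2.findContours(b,cv2.RETR_EXTERNAL,cv2.CHAIN_APPROX_NONE); c=max(cs,key=cv2.contourArea)
pts=np.array([r(u,v,.012) for u,v in c[:,0]],np.float32)
rect=cv2.minAreaRect(pts*1000); print('board rect',rect); print(cv2.boxPoints(rect))
sub=np.zeros_like(Z,bool); 
def blob(u0,v0,u1,v1,lo,hi,zz):
    m=np.zeros_like(Z,bool); m[v0:v1,u0:u1]=(P[v0:v1,u0:u1,2]>lo)&(P[v0:v1,u0:u1,2]<hi)
    m=m.astype(np.uint8); n,lab,s,ce=cv2.connectedComponentsWithStats(m); i=1+np.argmax(s[1:,4]); print('n',s[i,4],'px',ce[i],'z',np.median(P[lab==i][:,2]),'xy',r(*ce[i],zz)); return lab==i
print('pin');blob(380,260,405,280,.03,.06,.048)
print('hub');blob(338,250,356,268,.02,.035,.029)
print('grip');g=blob(238,235,285,270,.035,.06,.052)
gp=np.array([r(u,v,.052) for v,u in np.argwhere(g)],np.float32)*1000; print(cv2.minAreaRect(gp))
print('bar');g=blob(366,210,416,224,.016,.03,.024)
gp=np.array([r(u,v,.024) for v,u in np.argwhere(g)],np.float32)*1000; rr=cv2.minAreaRect(gp);print(rr,cv2.boxPoints(rr))
print('cup');blob(295,145,335,185,.06,.09,.075)
E
```

```text
board rect ((640.1278686523438, 120.14013671875), (95.17547607421875, 128.73316955566406), 73.99195861816406)
[[565.13385   92.148224]
 [688.8752    56.64719 ]
 [715.1219   148.13205 ]
 [591.38055  183.63309 ]]
pin
n 26 px [391.26923077 269.84615385] z 0.04848679937946376 xy [ 0.55947086 -0.17420495]
hub
n 87 px [346.72413793 258.44827586] z 0.02919954677463088 xy [ 0.590189   -0.07096218]
grip
n 205 px [260.8195122  253.49268293] z 0.051647362923253004 xy [0.60031589 0.13175361]
((600.1375732421875, 131.08682250976562), (79.14513397216797, 14.738502502441406), 74.34668731689453)
bar
n 266 px [391.41353383 215.57518797] z 0.0236194244546738 xy [ 0.69521868 -0.18152688]
((699.778564453125, -178.78277587890625), (107.93096160888672, 27.079408645629883), 83.95404052734375) [[ 680.6302   -231.022   ]
 [ 707.559    -233.87418 ]
 [ 718.92694  -126.54355 ]
 [ 691.9981   -123.691376]]
cup
n 225 px [314.96888889 163.46666667] z 0.07285916501011491 xy [0.81209772 0.00291316]
```

>>> jog_arm(series="0.034 0.032 0.005 0 0 0.1 0.085; 0.034 0.032 0.005 0 0 0.1 0.085; 0.034 0.032 0.005 0 0 0.1 0.085; 0.034 0.032 0.005 0 0 0.1 0.085; 0.034 0.032 0.005 0 0 0.1 0.085; 0.034 0.032 0.005 0 0 0.1 0.085; 0.034 0.032 0.005 0 0 0.1 0.085; 0.034 0.032 0.005 0 0 0.1 0.085; 0.034 0.032 0.005 0 0 0.1 0.085; 0.034 0.032 0.005 0 0 0.1 0.085")

```text
t: 1.15
tool_pos: [0.5157, -0.2968, 0.2791]
ee_rot: [0.991, -0.136, -0.003, 0.004]
force: [1.3, -0.9, -0.9]
finger_gap: 0.997
```

>>> jog_arm(series="0.02 0.012 0 0 0 0 0.04; 0.02 0.012 0 0 0 0 0.04; 0.015 0.01 0 0 0 0 0.04; 0.01 0.01 0 0 0 0 0.04; 0 0 0 0 0 0 0.04; 0 0 0 0 0 0 0.04; 0 0 0 0 0 0 0.04; 0 0 0 0 0 0 0.04; 0 0 0 0 0 0 0.04; 0 0 0 0 0 0 0.04")

```text
t: 2.15
tool_pos: [0.5845, -0.2465, 0.2785]
ee_rot: [0.991, -0.132, -0.004, 0.003]
force: [-0.8, -0.4, 0.1]
finger_gap: 0.469
```

```bash
python3 - <<'E'
from h import *
st(); grab('wrist','w1'); p=load('w1'); print(p['t'],p['q'])
E
```

```text
t 2.15
tool_pos [ 0.5845 -0.2465  0.2785]
ee_rot [ 0.9912 -0.1323 -0.0038  0.0026]
force [-0.7625 -0.4265  0.0992]
wrist_torque [-0.0204 -0.0806  0.0309]
finger_gap 0.4691
joints [ 0.5093  0.5746 -0.2654  1.4929  0.1676  1.1027 -0.0576]
[ 0.60380121 -0.18063395  0.42166642] [-0.13537008  0.02205907 -0.13057693  0.98190529]
```

View pics/w1.png

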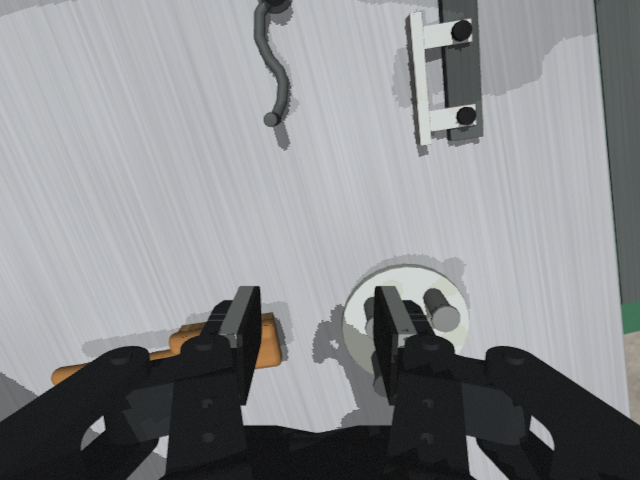

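Wrist view: pin top at (271,119), bar from (412,14) to (424,144), caddy at (405,320). I'll cross-check these with the top view.

```bash
python3 - <<'E'
from h import *
L=load('w1');im=L['im'];P=cloud(L)
m=(P[...,2]>.042)&(P[...,2]<.055); mm=np.zeros((480,640),np.uint8); mm[100:140,250:295]=m[100:140,250:295]
n,lab,s,ce=cv2.connectedComponentsWithStats(mm);i=1+np.argmax(s[1:,4]);print(s[i],ce[i],ray(L,*ce[i],.048))
# bar
mb=(im.min(2)>185)&(P[...,2]>.015)&(P[...,2]<.035); mb[:, :405]=0; mb[:,480:]=0; mb[160:]=0
rows=[(v,np.flatnonzero(mb[v,400:440])[0]+400) for v in range(16,144) if mb[v,400:440].any()]
rows=np.array(rows); print(rows[::12].tolist())
q=np.array([ray(L,u-.5,v,.024)[:2] for v,u in rows]); 
vx,vy,x,y=cv2.fitLine(q.astype(np.float32),cv2.DIST_HUBER,0,.001,.001).ravel(); print('bar dir deg',np.degrees(np.arctan2(vy,vx)),(x,y)); print(q[0],q[-1])
E
```

```text
[264 113  14  14 164] [270.70121951 119.38414634] [ 0.56184173 -0.17589423  0.048     ]
[[16, 411], [28, 412], [40, 413], [52, 414], [64, 415], [76, 416], [88, 417], [100, 418], [112, 419], [124, 420], [136, 421]]
bar dir deg 83.31671 (np.float32(0.69024205), np.float32(-0.17723276))
[ 0.69632099 -0.12624721] [ 0.68356573 -0.23073688]
```

>>> jog_arm(series="-0.006 0.018 -0.03 0 0 0 0.045; -0.006 0.018 -0.03 0 0 0 0.045; -0.006 0.018 -0.03 0 0 0 0.045; -0.005 0.017 -0.03 0 0 0 0.045; 0 0 -0.03 0 0 0 0.045; 0 0 -0.03 0 0 0 0.045; 0 0 -0.02 0 0 0 0.045; 0 0 0 0 0 0 0.045; 0 0 0 0 0 0 0.045; 0 0 0 0 0 0 0.045")

```text
t: 3.2
tool_pos: [0.5621, -0.1758, 0.0762]
ee_rot: [0.991, -0.134, 0.001, 0.004]
force: [0.0, 0.7, 0.7]
finger_gap: 0.523
```

```bash
python3 - <<'E'
from h import *
st(); grab('wrist','w2')
E
```

```text
t 3.2
tool_pos [ 0.5621 -0.1758  0.0762]
ee_rot [ 0.9909 -0.1344  0.0013  0.0038]
force [0.0187 0.739  0.6937]
wrist_torque [ 0.0232 -0.0128 -0.0555]
finger_gap 0.5233
joints [ 0.3777  0.752  -0.2008  1.8177  0.2592  0.5944 -0.2554]
```

View pics/w2.png

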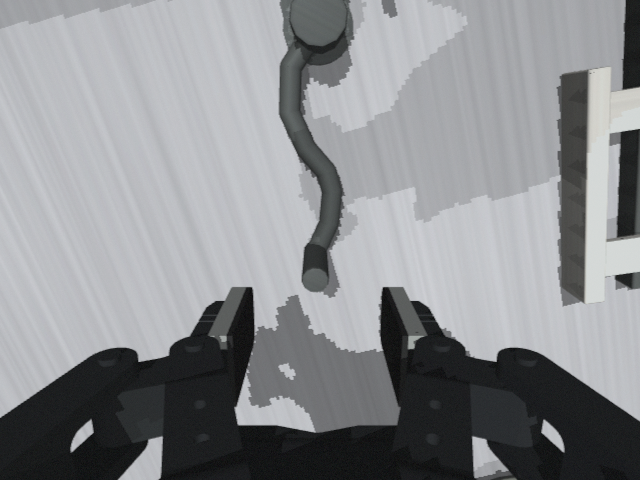

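Pin top at (315,281), hub at (318,25), bar's top near edge along u≈587, v 70–303. I'll measure again from this closer view.

```bash
python3 - <<'E'
from h import *
L=load('w2')
print('pin',ray(L,315,281,.048)); print('hub',ray(L,318.5,24,.029))
a=ray(L,588,71,.024);b=ray(L,583,303,.024);print('bar top near-edge',a,b,np.degrees(np.arctan2(*(a-b)[1::-1])), (a+b)/2)
E
```

```text
pin [ 0.56128561 -0.17647473  0.048     ]
hub [ 0.5902433  -0.07730409  0.029     ]
bar top near-edge [ 0.69615826 -0.1245539   0.024     ] [ 0.68289213 -0.23240517  0.024     ] 82.98761654488631 [ 0.68952519 -0.17847954  0.024     ]
```

```bash
python3 - <<'E'
import numpy as np
p=np.array([.5905,-.0745])
f=lambda a:p+.106*np.array([np.cos(np.radians(a)),np.sin(np.radians(a))])
for i in range(14):
    a=-106.5-5*i; print(i,np.round(f(a),4),np.round(f(a-5)-f(a),4))
E
```

```text
0 [ 0.5604 -0.1761] [-0.0087  0.003 ]
1 [ 0.5517 -0.1731] [-0.0084  0.0038]
2 [ 0.5432 -0.1694] [-0.0081  0.0045]
3 [ 0.5351 -0.1649] [-0.0077  0.0052]
4 [ 0.5274 -0.1597] [-0.0072  0.0058]
5 [ 0.5203 -0.1539] [-0.0067  0.0064]
6 [ 0.5136 -0.1475] [-0.0061  0.007 ]
7 [ 0.5075 -0.1405] [-0.0054  0.0075]
8 [ 0.5021 -0.133 ] [-0.0048  0.0079]
9 [ 0.4973 -0.1251] [-0.0041  0.0083]
10 [ 0.4933 -0.1168] [-0.0033  0.0086]
11 [ 0.49   -0.1081] [-0.0025  0.0089]
12 [ 0.4874 -0.0992] [-0.0018  0.0091]
13 [ 0.4857 -0.0902] [-0.001   0.0092]
```

>>> jog_arm(series="0 0 -0.02 0 0 0 0.045; 0 0 -0.02 0 0 0 0.045; 0 0 -0.012 0 0 0 0.045; 0 0 -0.003 0 0 0 0.045; 0 0 0 0 0 0 0.045; 0 0 0 0 0 0 0.045; -0.009 0.003 0 0 0 -0.0873 0.045; -0.0085 0.0035 0 0 0 -0.0873 0.045; 0 0 0 0 0 0 0.045; 0 0 0 0 0 0 0.045")

```text
t: 4.25
tool_pos: [0.5531, -0.1723, 0.0304]
ee_rot: [0.975, -0.223, 0.011, 0.006]
force: [0.5, -0.5, -0.7]
finger_gap: 0.527
```

>>> jog_arm(series="-0.004 0.002 -0.01 0 0 0 0.045; -0.009 0.004 -0.002 0 0 -0.0873 0.045; -0.008 0.0045 0 0 0 -0.0873 0.045; -0.0077 0.0052 0 0 0 -0.0873 0.045; -0.0072 0.0058 0 0 0 -0.0873 0.045; -0.0067 0.0064 0 0 0 -0.0873 0.045; -0.0061 0.007 0 0 0 -0.0873 0.045; -0.0054 0.0075 0 0 0 -0.0873 0.045; 0 0 0 0 0 0 0.045; 0 0 0 0 0 0 0.045")

```text
t: 5.25
tool_pos: [0.5169, -0.142, 0.0182]
ee_rot: [0.857, -0.514, 0.031, 0.012]
force: [0.9, -2.9, 1.7]
finger_gap: 0.526
```

```bash
python3 - <<'E'
from h import *
st(); grab('wrist','w3')
E
```

```text
t 5.25
tool_pos [ 0.5169 -0.142   0.0182]
ee_rot [ 0.8573 -0.5138  0.0308  0.0122]
force [ 0.8705 -2.9179  1.7002]
wrist_torque [-0.5156 -0.2818  0.0461]
finger_gap 0.5264
joints [ 0.1374  0.7918  0.0749  2.0339 -0.0345  0.268  -0.858 ]
```

View pics/w3.png

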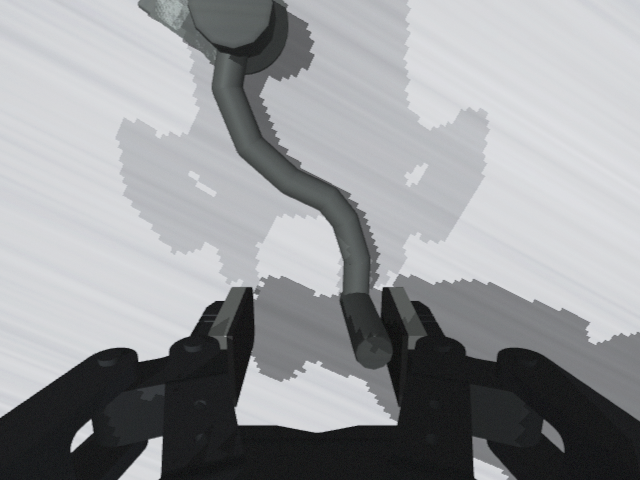

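>>> jog_arm(series="0 0 0.008 0.02 0.015 0 0.03; -0.003 0.005 0.006 0.02 0.015 0 0.03; -0.0054 0.0075 0 0.01 0.01 -0.07 0.03; -0.0048 0.0079 0 0.005 0.005 -0.07 0.03; -0.0041 0.0083 0 0.005 0.005 -0.07 0.03; 0 0 0 0 0 0 0.03; 0 0 0 0 0 0 0.03; 0 0 0 0 0 0 0.03; 0 0 0 0 0 0 0.03; 0 0 0 0 0 0 0.03")

```text
t: 6.3
tool_pos: [0.4989, -0.1169, 0.0309]
ee_rot: [0.8, -0.6, -0.009, -0.0]
force: [-0.5, 1.6, 1.9]
finger_gap: 0.349
```

```bash
python3 - <<'E'
from h import *
st()
E
```

```text
t 6.3
tool_pos [ 0.4989 -0.1169  0.0309]
ee_rot [ 8.003e-01 -5.996e-01 -8.800e-03 -2.000e-04]
force [-0.517   1.5705  1.9082]
wrist_torque [ 0.3302  0.0623 -0.1107]
finger_gap 0.3489
joints [ 0.1404  0.7659  0.0614  2.0305 -0.142   0.3651 -0.9679]
```

>>> jog_arm(series="-0.004 0.008 0 0.003 0.003 -0.05 0.03; -0.004 0.009 0 0.003 0.003 -0.05 0.03; -0.003 0.009 0 0 0 -0.05 0.03; -0.002 0.006 0 0 0 0 0.03; 0 0 0 0 0 0 0.045; 0 0 0 0 0 0 0.06; 0 0 0 0 0 0 0.06; 0 0 0 0 0 0 0.06; 0 0 0 0 0 0 0.06; 0 0 0 0 0 0 0.06")

```text
t: 7.3
tool_pos: [0.4871, -0.0862, 0.0309]
ee_rot: [0.752, -0.659, -0.012, -0.002]
force: [0.4, 0.3, -0.3]
finger_gap: 0.699
```

```bash
python3 - <<'E'
from h import *
st(); grab('wrist','w4')
E
```

```text
t 7.3
tool_pos [ 0.4871 -0.0862  0.0309]
ee_rot [ 0.7524 -0.6585 -0.0116 -0.0019]
force [ 0.4078  0.2624 -0.266 ]
wrist_torque [-0.0275  0.0021  0.0529]
finger_gap 0.6995
joints [ 0.0733  0.7559  0.0847  2.0766 -0.2262  0.3361 -1.0878]
```

View pics/w4.png

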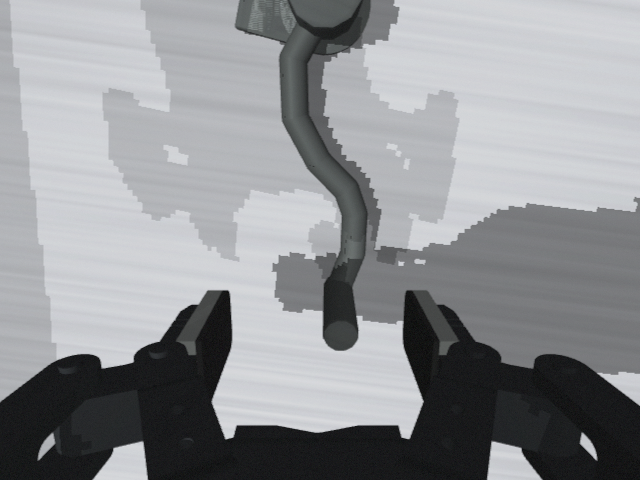

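```bash
python3 - <<'E'
from h import *
L=load('w4'); p=ray(L,340,334,.048); print(p); d=p[:2]-[.5903,-.0750]; print(np.degrees(np.arctan2(d[1],d[0])),np.hypot(*d))
E
```

```text
[ 0.48721942 -0.09367351  0.048     ]
-169.73196852835824 0.10475832180454304
```

>>> jog_arm(series="0 0 0.045 0 0 0 0.06; 0 0 0.045 0 0 0.1 0.06; 0.018 0.034 0.04 0 0 0.14 0.055; 0.018 0.034 0.02 0 0 0.14 0.055; 0.018 0.034 0.01 0 0 0.14 0.055; 0.018 0.034 0 0 0 0.14 0.055; 0.018 0.034 0 0 0 0.14 0.055; 0.014 0.03 0 0 0 0.14 0.055; 0.01 0.02 0 0 0 0.14 0.055; 0 0 0 0 0 0.1 0.055")

```text
t: 8.35
tool_pos: [0.5994, 0.1384, 0.1934]
ee_rot: [0.994, -0.109, -0.006, 0.008]
force: [-0.0, 0.2, -0.8]
finger_gap: 0.644
```

```bash
python3 - <<'E'
from h import *
st(); grab('wrist','w5')
E
```

```text
t 8.35
tool_pos [0.5994 0.1384 0.1934]
ee_rot [ 0.994  -0.1087 -0.006   0.0082]
force [-0.0137  0.2007 -0.8344]
wrist_torque [-0.0031  0.0497  0.011 ]
finger_gap 0.6441
joints [-0.1937  0.6293 -0.1384  1.6403  0.1171  0.8975 -0.5984]
```

View pics/w5.png

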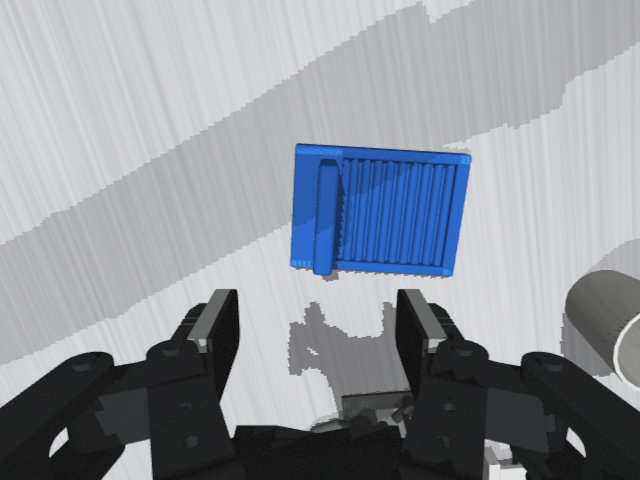

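Washboard in wrist view: corners (297,145), (470,155), (452,276), (291,266), with grip bar ends (329,160) and (323,273).

```bash
python3 - <<'E'
from h import *
L=load('w5'); im=L['im'].astype(int); P=cloud(L)
b=((im[...,2]>im[...,0]+60)).astype(np.uint8)
g=(b>0)&(P[...,2]>.044)&(P[...,2]<.06)
pts=np.array([ray(L,u,v,.052)[:2] for v,u in np.argwhere(g)],np.float32)*1000; print('grip',cv2.minAreaRect(pts))
pts=np.array([ray(L,u,v,.014)[:2] for v,u in [(145,297),(155,470),(276,452),(266,291)]]); print(np.round(pts,4), pts.mean(0))
e=lambda a,b:np.degrees(np.arctan2(*(pts[b]-pts[a])[::-1]));print(e(0,1),e(3,2),e(3,0),e(2,1))
E
```

```text
grip ((602.8057250976562, 132.67782592773438), (77.99744415283203, 13.894869804382324), 74.10611724853516)
[[0.5926 0.1839]
 [0.7151 0.1495]
 [0.6898 0.0574]
 [0.5663 0.0929]] [0.64096145 0.12091686]
-15.681317606820281 -16.02984122611708 73.88196097787201 74.64995039033946
```

>>> jog_arm(series="0.002 -0.003 -0.02 0.008 -0.007 -0.03 0.055; 0.002 -0.003 -0.03 0.007 -0.007 -0.03 0.055; 0 0 -0.03 0 0 0 0.055; 0 0 -0.03 0 0 0 0.055; 0 0 -0.025 0 0 0 0.055; 0 0 -0.012 0 0 0 0.055; 0 0 -0.004 0 0 0 0.055; 0 0 0 0 0 0 0.055; 0 0 0 0 0 0 0.055; 0 0 0 0 0 0 0.055")

```text
t: 9.4
tool_pos: [0.604, 0.1248, 0.0405]
ee_rot: [0.989, -0.148, 0.002, 0.001]
force: [0.1, 0.8, -0.5]
finger_gap: 0.646
```

```bash
python3 - <<'E'
from h import *
st(); grab('wrist','w6')
E
```

```text
t 9.4
tool_pos [0.604  0.1248 0.0405]
ee_rot [ 0.9889 -0.1484  0.0024  0.0014]
force [ 0.1049  0.7891 -0.5087]
wrist_torque [-0.0031  0.0224  0.0098]
finger_gap 0.6461
joints [-0.1967  0.829  -0.0903  1.7517  0.1333  0.5635 -0.6682]
```

View pics/w6.png

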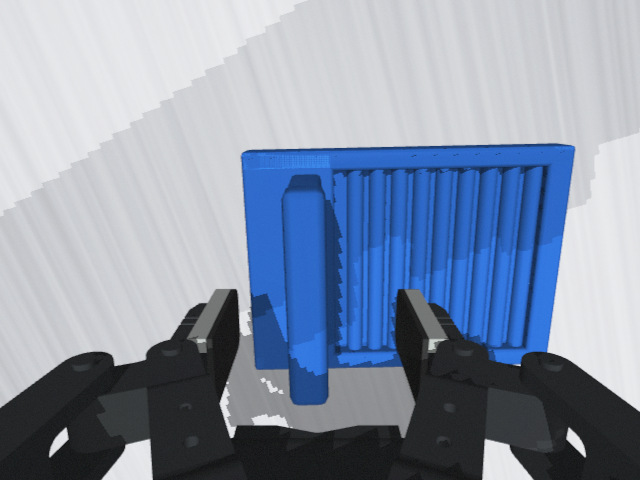

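>>> jog_arm(series="-0.001 0.006 -0.01 0 -0.002 0.015 0.055; 0 0.006 -0.008 0 0 0.01 0.055; 0 0 0 0 0 0 0.055; 0 0 0 0 0 0 0.03; 0 0 0 0 0 0 0.01; 0 0 0 0 0 0 0.005; 0 0 0 0 0 0 0.005; 0 0 0 0 0 0 0.005; 0 0 0 0 0 0 0.005; 0 0 0 0 0 0 0.005", grip_force=35)

```text
t: 10.45
tool_pos: [0.6042, 0.1392, 0.0226]
ee_rot: [0.991, -0.135, 0.005, 0.0]
force: [0.4, 0.7, -1.9]
finger_gap: 0.159
```

```bash
python3 - <<'E'
from h import *
st()
E
```

```text
t 10.45
tool_pos [0.6042 0.1392 0.0226]
ee_rot [ 9.909e-01 -1.346e-01  5.000e-03  1.000e-04]
force [ 0.416   0.6768 -1.8722]
wrist_torque [0.1241 0.0726 0.0141]
finger_gap 0.1594
joints [-0.2193  0.858  -0.0898  1.7521  0.1431  0.5288 -0.6713]
```

>>> jog_arm(series="0 0 0.015 0 0 0 0.005; 0 0 0.03 0 0 0 0.005; 0 0 0.03 0 0 0 0.005; 0 -0.01 0.01 0 0 0.02 0.005; -0.003 -0.025 0 0 0 0.03 0.005; -0.005 -0.035 0 0 0 0.03 0.005; -0.006 -0.04 0 0 0 0.03 0.005; -0.006 -0.04 0 0 0 0.03 0.005; -0.006 -0.04 0 0 0 0.02 0.005; -0.005 -0.035 0 0 0 0 0.005")

```text
t: 11.45
tool_pos: [0.568, -0.0859, 0.1174]
ee_rot: [0.999, -0.045, 0.004, -0.001]
force: [0.9, 0.3, -4.5]
finger_gap: 0.155
```

```bash
python3 - <<'E'
from h import *
st(); grab('wrist','w7')
E
```

```text
t 11.45
tool_pos [ 0.568  -0.0859  0.1174]
ee_rot [ 9.99e-01 -4.51e-02  4.30e-03 -8.00e-04]
force [ 0.9309  0.295  -4.5247]
wrist_torque [ 0.0037  0.041  -0.0023]
finger_gap 0.155
joints [ 0.2335  0.6722 -0.2035  1.8405  0.2087  0.641  -0.1838]
```

View pics/w7.png

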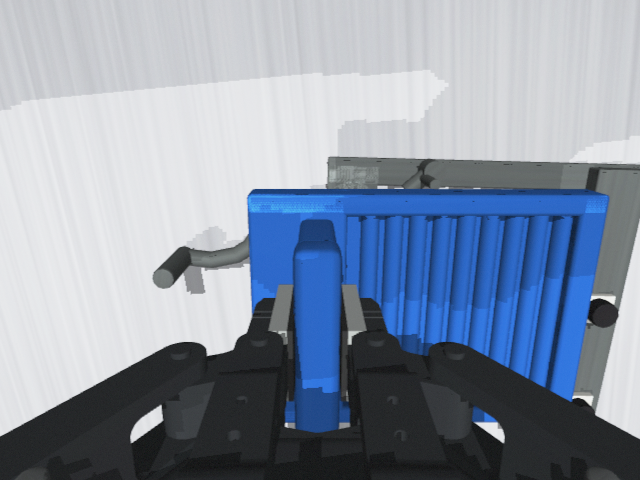

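```bash
python3 - <<'E'
from h import *
L=load('w7'); P=cloud(L); im=L['im'].astype(int)
b=(im[...,2]>im[...,0]+60)
print('board top z', np.median(P[200:212,260:590,2]), np.median(P[200:212,260:300,2]),np.median(P[200:212,560:590,2]))
vs=[];
for u in range(256,600,4):
    v=np.flatnonzero(b[:,u])[0]; vs.append((u,v))
z=.1085
q=np.array([ray(L,u,v,z)[:2] for u,v in vs],np.float32)
vx,vy,x,y=cv2.fitLine(q,cv2.DIST_HUBER,0,.001,.001).ravel(); print('edge yaw',np.degrees(np.arctan2(vy,vx)),x,y)
# left edge distances from tcp in tool axes
s=arm.read_state(); print('tool yaw',np.degrees(R.from_quat(s['ee_rot']).as_matrix()[:2,0]@np.array([0,1])))
th=np.arctan2(vy,vx); n=np.array([-np.sin(th),np.cos(th)]); print('edge dist from tcp along board y', (np.array([x,y])-np.array(s['tool_pos'])[:2])@n)
for c in [(249,196),(607,198)]:
    w=ray(L,*c,z)[:2]-np.array(s['tool_pos'])[:2]; print('corner rel tcp in board axes', w@[np.cos(th),np.sin(th)], w@n)
E
```

```text
board top z 0.11004211871198366 0.11001976598544662 0.11019711822766767
edge yaw -5.2369285 0.5987739 -0.046447784
tool yaw -5.683074147594125
edge dist from tcp along board y 0.05161809463255792
corner rel tcp in board axes -0.023068838468520717 0.0490946614978616
corner rel tcp in board axes 0.10570026901041582 0.048349317542573426
```

```bash
python3 - <<'E'
from h import *
L=load('w7'); print(L['t'])
t=np.array([.568,-.0859]);th=np.radians(-5.4);A=np.array([[np.cos(th),np.sin(th)],[-np.sin(th),np.cos(th)]])
c=L['im'][180:235,240:360][:,:,::-1]; cv2.imwrite('pics/w7z.png',cv2.resize(c,None,fx=6,fy=6,interpolation=cv2.INTER_NEAREST))
for (u,v,z) in [(249,191,.096),(606,197,.096),(249,199,.11),(606,206,.11),(318,222,.147),(318,428,.147)]: print(u,v,np.round((A@(ray(L,u,v,z)[:2]-t))*1000,1))
E
```

```text
[ 0.57334688 -0.01869024  0.26121715]
249 191 [-25.9  39.2]
606 197 [112.9  37.2]
249 199 [-23.9  38.7]
606 206 [103.8  36.5]
318 222 [ 0.2 39.4]
318 428 [  0.5 -26.8]
```

View pics/w7z.png

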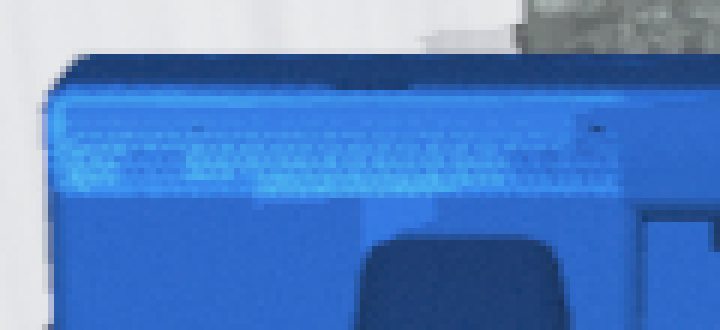

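```bash
python3 - <<'E'
from h import *
st()
E
```

```text
t 11.5
tool_pos [ 0.5662 -0.0953  0.1173]
ee_rot [ 0.9988 -0.0497  0.0033  0.0026]
force [-1.7777 -6.2923 -3.8357]
wrist_torque [-0.3206  0.1625  0.0718]
finger_gap 0.1517
joints [ 0.2407  0.672  -0.1955  1.8405  0.2117  0.6424 -0.182 ]
```

>>> jog_arm(series="0 -0.02 0 0 0 -0.01 0.005; 0 -0.02 0 0 0 -0.01 0.005; 0 -0.014 0 0 0 0 0.005; 0 -0.006 -0.01 0 0 0 0.005; 0 0 -0.02 0 0 0 0.005; 0 0 -0.02 0 0 0 0.005; 0 0 -0.02 0 0 0 0.005; 0 0 -0.006 0 0 0 0.005; 0 0 0 0 0 0 0.005; 0 0 0 0 0 0 0.005")

```text
t: 12.5
tool_pos: [0.5639, -0.1578, 0.0405]
ee_rot: [0.998, -0.061, 0.003, 0.003]
force: [-0.4, -0.2, -3.8]
finger_gap: 0.153
```

```bash
python3 - <<'E'
from h import *
grab('top','t8'); st()
L=load('t8');c=L['im'][150:300,300:460][:,:,::-1]; cv2.imwrite('pics/t8z.png',cv2.resize(c,None,fx=4,fy=4,interpolation=cv2.INTER_CUBIC))
E
```

```text
t 12.55
tool_pos [ 0.5642 -0.1578  0.0407]
ee_rot [ 0.9981 -0.0611  0.0029  0.0026]
force [-1.0934  0.5254 -2.5345]
wrist_torque [ 0.0508  0.0827 -0.0013]
finger_gap 0.1623
joints [ 0.3248  0.802  -0.1624  1.8426  0.2491  0.5104 -0.1286]
```

View pics/t8z.png

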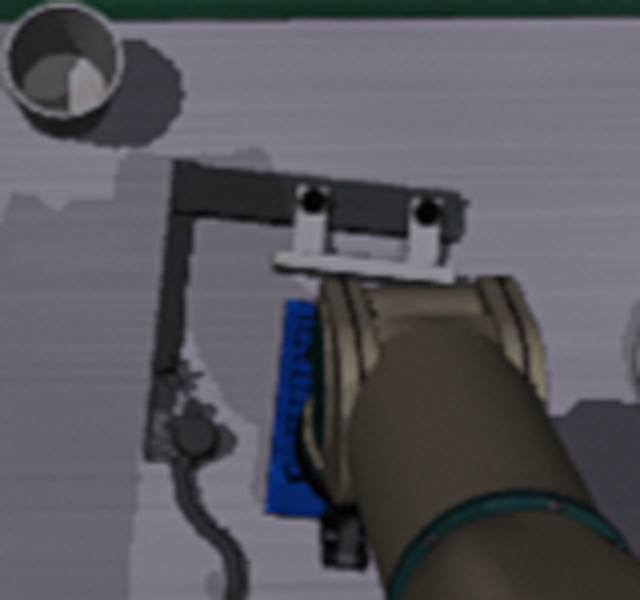

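>>> jog_arm(series="0 0 -0.006 0 0 0 0.005; 0 0 -0.006 0 0 0 0.005; 0 0 -0.004 0 0 0 0.005; 0 0 -0.003 0 0 0 0.005; 0 0 -0.002 0 0 0 0.005; 0 0 -0.002 0 0 0 0.005; 0 0 -0.001 0 0 0 0.005; 0 0 0 0 0 0 0.005; 0 0 0 0 0 0 0.005; 0 0 0 0 0 0 0.005")

```text
t: 13.55
tool_pos: [0.5667, -0.1583, 0.0227]
ee_rot: [0.998, -0.061, 0.006, 0.004]
force: [-0.8, 0.6, -0.4]
finger_gap: 0.159
```

```bash
python3 - <<'E'
from h import *
st()
E
```

```text
t 13.55
tool_pos [ 0.5667 -0.1583  0.0227]
ee_rot [ 0.9981 -0.0613  0.006   0.0037]
force [-0.7919  0.6395 -0.3518]
wrist_torque [0.1851 0.2431 0.0031]
finger_gap 0.1591
joints [ 0.3155  0.8312 -0.1494  1.8462  0.2578  0.4701 -0.1377]
```

```bash
python3 - <<'E'
from h import *
grab('wrist','w9')
E
```

```text
(no output)
```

View pics/w9.png

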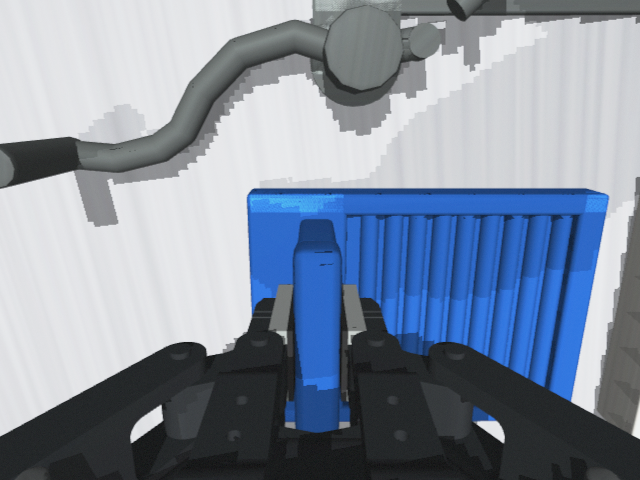

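```bash
python3 - <<'E'
from h import *
L=load('w9'); im=L['im'].astype(int); b=(im[...,2]>im[...,0]+60)
q=[]
for u in range(262,596,4):
    v=np.flatnonzero(b[:,u])[0]; q.append(ray(L,u,v,.000)[:2])   # bottom of side face
q=np.array(q,np.float32); vx,vy,x,y=cv2.fitLine(q,cv2.DIST_HUBER,0,.001,.001).ravel(); print('side yaw',np.degrees(np.arctan2(vy,vx)))
f=[]
for v in range(215,400,4):
    u=np.flatnonzero(b[v])[-1]; f.append(ray(L,u+.5,v,.014)[:2])
f=np.array(f,np.float32); fx,fy,x2,y2=cv2.fitLine(f,cv2.DIST_HUBER,0,.001,.001).ravel(); print('foot yaw',np.degrees(np.arctan2(fy,fx)))
# corner
A=np.array([[vx,-fx],[vy,-fy]]); k=np.linalg.solve(A,[x2-x,y2-y]); c=np.array([x+k[0]*vx,y+k[0]*vy]); print('corner',c)
O=np.array([.630,-.172]);th=np.radians(-6.7);M=np.array([[np.cos(th),np.sin(th)],[-np.sin(th),np.cos(th)]]); print('corner clamp',M@(c-O)*1000)
s=arm.read_state()['ee_rot']; m=R.from_quat(s).as_matrix(); print('tool yaw',np.degrees(np.arctan2(m[1,0],m[0,0])), 'hub',M@(ray(L,363,47,.029)[:2]-O)*1000, 'board z',np.median(cloud(L)[200:210,260:590,2]))
g=[ray(L,318,v,.052)[:2] for v in (222,430)]; print('grip ends clamp',[M@(a-O)*1000 for a in g])
E
```

```text
side yaw -7.143522
foot yaw 82.93702
corner [ 0.67583215 -0.1319911 ]
corner clamp [40.85128107 45.08293293]
tool yaw -7.030256479122538 hub [-50.34487504  92.97311369] board z 0.01514135631133734
grip ends clamp [array([-64.11304686,  45.934618  ]), array([-64.45936289, -21.47274905])]
```

>>> jog_arm(series="0.003 0.0003 0 0 0 0 0.005; 0.003 0.0003 0 0 0 0 0.005; 0.003 0.0003 0 0 0 0 0.005; 0.003 0.0003 0 0 0 0 0.005; 0 0 0 0 0 0 0.005; 0 0 0 0 0 0 0.005; 0 0 0 0 0 0 0.005; 0 0 0 0 0 0 0.005; 0 0 0 0 0 0 0.005; 0 0 0 0 0 0 0.005")

```text
t: 14.6
tool_pos: [0.5767, -0.1579, 0.0226]
ee_rot: [0.998, -0.062, 0.003, 0.004]
force: [-2.8, -1.0, 1.6]
finger_gap: 0.157
```

```bash
python3 - <<'E'
from h import *
st()
E
```

```text
t 14.6
tool_pos [ 0.5767 -0.1579  0.0226]
ee_rot [ 0.9981 -0.0617  0.003   0.0043]
force [-2.7813 -0.9934  1.5653]
wrist_torque [0.1529 0.5742 0.0839]
finger_gap 0.1566
joints [ 0.3103  0.8413 -0.1516  1.8132  0.2538  0.499  -0.1377]
```

>>> jog_arm(series="0.0015 0.0001 0 0 0 0 0.005; 0.0015 0.0001 0 0 0 0 0.005; 0.0015 0.0001 0 0 0 0 0.005; 0.0015 0.0001 0 0 0 0 0.005; 0 0 0 0 0 0 0.005; 0 0 0 0 0 0 0.005; 0 0 0 0 0 0 0.005; 0 0 0 0 0 0 0.005; 0 0 0 0 0 0 0.005; 0 0 0 0 0 0 0.005")

```text
t: 15.6
tool_pos: [0.5827, -0.1575, 0.0226]
ee_rot: [0.998, -0.062, 0.003, 0.004]
force: [-2.8, -0.1, 3.3]
finger_gap: 0.161
```

```bash
python3 - <<'E'
from h import *
grab('wrist','w10');st()
L=load('w10'); im=L['im'].astype(int); b=(im[...,2]>im[...,0]+60)
q=[]
for u in range(262,596,4):
    v=np.flatnonzero(b[:,u])[0]; q.append(ray(L,u,v,.000)[:2])
q=np.array(q,np.float32); vx,vy,x,y=cv2.fitLine(q,cv2.DIST_HUBER,0,.001,.001).ravel(); print('side yaw',np.degrees(np.arctan2(vy,vx)))
f=[]
for v in range(215,400,4):
    u=np.flatnonzero(b[v])[-1]; f.append(ray(L,u+.5,v,.014)[:2])
f=np.array(f,np.float32); fx,fy,x2,y2=cv2.fitLine(f,cv2.DIST_HUBER,0,.001,.001).ravel(); print('foot yaw',np.degrees(np.arctan2(fy,fx)))
A=np.array([[vx,-fx],[vy,-fy]]); k=np.linalg.solve(A,[x2-x,y2-y]); c=np.array([x+k[0]*vx,y+k[0]*vy]); print('corner',c)
O=np.array([.630,-.172]);th=np.radians(-6.7);M=np.array([[np.cos(th),np.sin(th)],[-np.sin(th),np.cos(th)]]); print('corner clamp',M@(c-O)*1000)
E
```

```text
t 15.65
tool_pos [ 0.5827 -0.1575  0.0226]
ee_rot [ 0.9981 -0.0617  0.0025  0.0044]
force [-3.77    0.0113  2.158 ]
wrist_torque [0.0919 0.617  0.0672]
finger_gap 0.1573
joints [ 0.3077  0.8468 -0.1531  1.7958  0.2519  0.5121 -0.1374]
side yaw -7.118138
foot yaw 82.8871
corner [ 0.69187635 -0.13082317]
corner clamp [56.64964487 48.11478336]
```

View pics/w10.png

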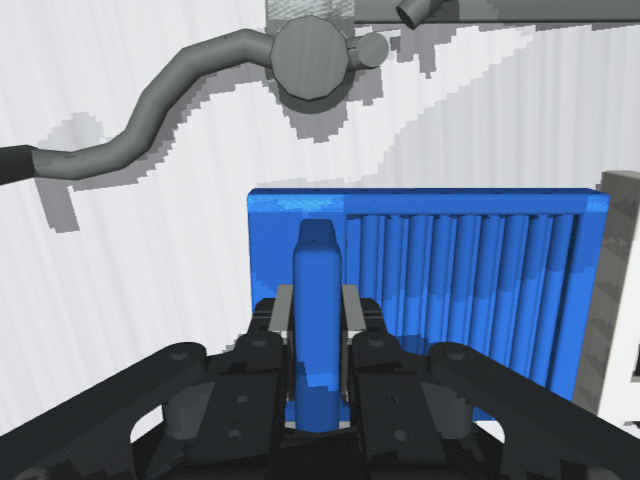

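>>> jog_arm(series="0.001 -0.0001 0 0 0 0 0.005; 0.001 -0.0001 0 0 0 0 0.005; 0.001 -0.0001 0 0 0 0 0.005; 0 0 0 0 0 0 0.005; 0 0 0 0 0 0 0.005; 0 0 0 0 0 0 0.005; 0 0 0 0 0 0 0.005; 0 0 0 0 0 0 0.005; 0 0 0 0 0 0 0.005; 0 0 0 0 0 0 0.005")

```text
t: 16.65
tool_pos: [0.5858, -0.1576, 0.0226]
ee_rot: [0.998, -0.062, 0.002, 0.004]
force: [-3.8, -0.7, 2.7]
finger_gap: 0.159
```

```bash
python3 - <<'E'
from h import *
st()
E
```

```text
t 16.65
tool_pos [ 0.5858 -0.1576  0.0226]
ee_rot [ 0.9981 -0.0616  0.0024  0.0043]
force [-3.7765 -0.7323  2.6729]
wrist_torque [0.1812 0.646  0.0966]
finger_gap 0.1588
joints [ 0.3073  0.8496 -0.1542  1.7866  0.2509  0.5189 -0.1365]
```

>>> jog_arm(series="0.001 -0.0001 0 0 0 0 0.005; 0 0 0 0 0 0 0.005; 0.001 -0.0001 0 0 0 0 0.005; 0 0 0 0 0 0 0.005; 0.001 -0.0001 0 0 0 0 0.005; 0 0 0 0 0 0 0.005; 0 0 0 0 0 0 0.005; 0 0 0 0 0 0 0.005; 0 0 0 0 0 0 0.005; 0 0 0 0 0 0 0.005")

```text
t: 17.65
tool_pos: [0.5858, -0.1576, 0.0225]
ee_rot: [0.998, -0.062, -0.001, 0.004]
force: [-4.7, -0.3, 3.2]
finger_gap: 0.157
```

```bash
python3 - <<'E'
from h import *
st()
E
```

```text
t 17.65
tool_pos [ 0.5858 -0.1576  0.0225]
ee_rot [ 9.981e-01 -6.170e-02 -9.000e-04  4.200e-03]
force [-4.7235 -0.2851  3.203 ]
wrist_torque [0.2252 0.7365 0.0828]
finger_gap 0.157
joints [ 0.3072  0.8517 -0.1551  1.7803  0.2496  0.5298 -0.1356]
```

>>> jog_arm(series="0.001 -0.0001 0 0 0 0 0.005; 0.0015 -0.0002 0 0 0 0 0.005; 0.0015 -0.0002 0 0 0 0 0.005; 0.0015 -0.0002 0 0 0 0 0.005; 0.0015 -0.0002 0 0 0 0 0.005; 0.0015 -0.0002 0 0 0 0 0.005; 0.0015 -0.0002 0 0 0 0 0.005; 0.0015 -0.0002 0 0 0 0 0.005; 0.0015 -0.0002 0 0 0 0 0.005; 0.0015 -0.0002 0 0 0 0 0.005")

```text
t: 18.65
tool_pos: [0.5852, -0.1578, 0.0225]
ee_rot: [0.998, -0.062, -0.016, 0.004]
force: [-9.0, 0.9, 7.8]
finger_gap: 0.156
```

```bash
python3 - <<'E'
from h import *
st(); grab('wrist','w11'); st()
L=load('w11');c=L['im'][150:480,440:640][:,:,::-1]; cv2.imwrite('pics/w11z.png',cv2.resize(c,None,fx=1.8,fy=1.8,interpolation=cv2.INTER_NEAREST))
im=L['im'].astype(int); b=(im[...,2]>im[...,0]+60)
f=[]
for v in range(215,400,4):
    u=np.flatnonzero(b[v])[-1]; f.append(ray(L,u+.5,v,.014)[:2])
f=np.array(f,np.float32); fx,fy,x2,y2=cv2.fitLine(f,cv2.DIST_HUBER,0,.001,.001).ravel(); print('foot yaw',np.degrees(np.arctan2(fy,fx)))
E
```

```text
t 18.65
tool_pos [ 0.5852 -0.1578  0.0225]
ee_rot [ 0.9979 -0.062  -0.0161  0.004 ]
force [-9.0281  0.8728  7.8035]
wrist_torque [0.2672 1.0883 0.095 ]
finger_gap 0.1556
joints [ 0.3066  0.8613 -0.1588  1.7511  0.2438  0.5802 -0.1305]
t 18.7
tool_pos [ 0.5852 -0.1578  0.0225]
ee_rot [ 0.9979 -0.062  -0.0162  0.004 ]
force [-8.4686  0.8599  5.8994]
wrist_torque [0.2535 1.1067 0.0936]
finger_gap 0.1551
joints [ 0.3066  0.8614 -0.1588  1.7509  0.2438  0.5804 -0.1304]
foot yaw 83.01285
```

View pics/w11z.png

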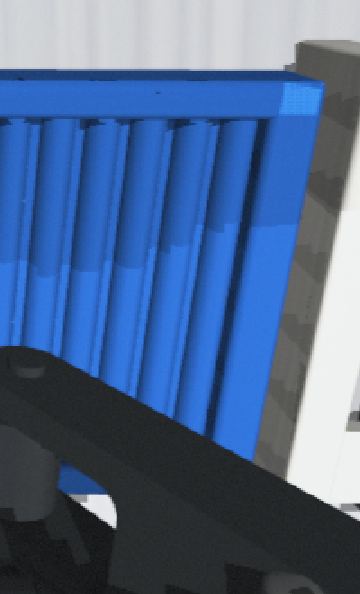

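>>> jog_arm(series="0 0 0 0 0 0 0.005; 0 0 0 0 0 0 0.02; 0 0 0 0 0 0 0.04; 0 0 0 0 0 0 0.05; 0 0 0 0 0 0 0.05; 0 0 0.015 0 0 0 0.05; 0 0 0.03 0 0 0 0.05; 0 0 0.04 0 -0.03 0 0.05; -0.01 0.01 0.04 0 0 0 0.05; -0.02 0.02 0.02 0 0 0 0.05")

```text
t: 19.7
tool_pos: [0.5614, -0.1293, 0.1729]
ee_rot: [0.998, -0.064, 0.005, 0.003]
force: [0.2, 0.4, 0.4]
finger_gap: 0.587
```

```bash
python3 - <<'E'
from h import *
st(); grab('wrist','w12'); grab('scene','s12'); grab('top','t12'); st()
L=load('s12');c=L['im'][150:290,200:360][:,:,::-1]; cv2.imwrite('pics/s12z.png',cv2.resize(c,None,fx=4,fy=4,interpolation=cv2.INTER_CUBIC))
E
```

```text
t 19.7
tool_pos [ 0.5614 -0.1293  0.1729]
ee_rot [ 0.998  -0.0636  0.0051  0.0031]
force [0.1789 0.3894 0.3774]
wrist_torque [ 0.0005  0.0217 -0.0058]
finger_gap 0.5874
joints [ 0.3162  0.595  -0.2179  1.7959  0.185   0.7596 -0.1259]
t 19.85
tool_pos [ 0.5593 -0.1269  0.1715]
ee_rot [ 0.9981 -0.0614  0.0032  0.0026]
force [ 0.2822 -0.0444 -0.3602]
wrist_torque [-0.0037 -0.01   -0.0186]
finger_gap 0.5835
joints [ 0.3141  0.5954 -0.2193  1.8005  0.1852  0.7586 -0.1254]
```

View pics/w12.png

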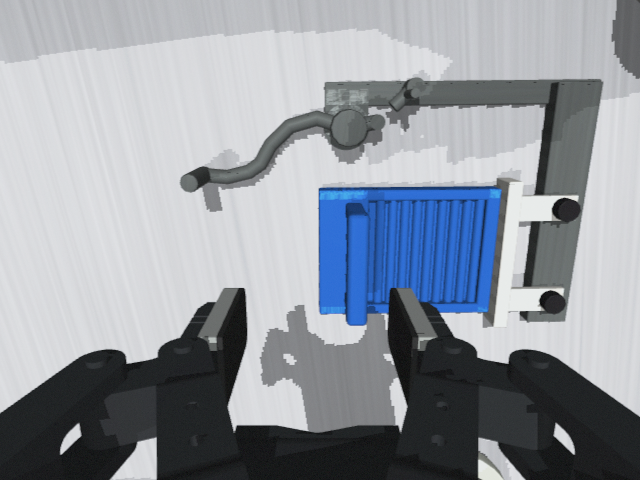

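View pics/s12z.png

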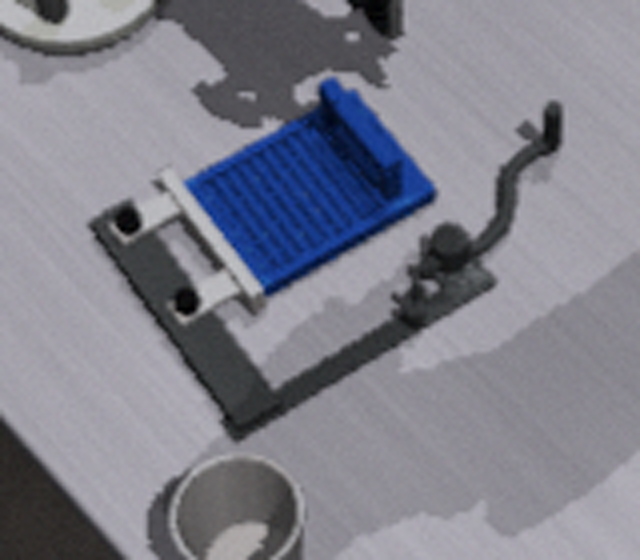

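The board's foot is flush with the bar (foot corners about (500,188) and (490,312); bar ends at v 179 and 326). I'll check this numerically.

```bash
python3 - <<'E'
from h import *
L=load('w12'); im=L['im'].astype(int); b=(im[...,2]>im[...,0]+60).astype(np.uint8)
O=np.array([.630,-.172]);th=np.radians(-6.8);M=np.array([[np.cos(th),np.sin(th)],[-np.sin(th),np.cos(th)]])
c=lambda u,v,z: np.round(M@(ray(L,u,v,z)[:2]-O)*1000,1)
w=(im.min(2)>200); P=cloud(L); w&=(P[...,2]>.018)&(P[...,2]<.032); w[:,:470]=0;w[:,530:]=0; w[:170]=0; w[340:]=0
u=[(v,np.flatnonzero(w[v])[0]) for v in range(170,340) if w[v].any()]; print(u[0],u[-1])
q=np.array([ray(L,uu-.5,v,.024)[:2] for v,uu in u[5:-5]],np.float32); vx,vy,x,y=cv2.fitLine(q,cv2.DIST_HUBER,0,.001,.001).ravel(); print('bar yaw',np.degrees(np.arctan2(vy,vx)), 'face x', M@(np.array([x,y])-O)*1000)
print('bar ends',c(u[0][1],u[0][0],.024),c(u[-1][1],u[-1][0],.024))
f=[(v,np.flatnonzero(b[v,:530])[-1]) for v in range(200,305,3)]
q=np.array([ray(L,uu+.5,v,.014)[:2] for v,uu in f],np.float32); vx,vy,x,y=cv2.fitLine(q,cv2.DIST_HUBER,0,.001,.001).ravel(); print('foot yaw',np.degrees(np.arctan2(vy,vx)), M@(np.array([x,y])-O)*1000)
s=[np.flatnonzero(b[:,uu])[[0,-1]] for uu in (395,430,470)];print(s,[ (c(uu,a[0],.0),c(uu,a[1],.014)) for uu,a in zip((395,430,470),s)])
h=[(v,np.flatnonzero(b[v,300:])[0]+300) for v in range(195,305,3)]
q=np.array([ray(L,uu-.5,v,.014)[:2] for v,uu in h],np.float32); vx,vy,x,y=cv2.fitLine(q,cv2.DIST_HUBER,0,.001,.001).ravel(); print('head yaw',np.degrees(np.arctan2(vy,vx)), M@(np.array([x,y])-O)*1000)
print('pin',c(190,182,.048),'hub',c(349,127,.029))
E
```

```text
(182, np.int64(511)) (327, np.int64(494))
bar yaw 83.3657 face x [60.24694186  2.53324256]
bar ends [61.1 55.4] [ 60.7 -54.1]
foot yaw 83.0068 [59.3308536   2.21373141]
[array([187, 287]), array([187, 304]), array([187, 311])] [(array([-13.5,  48.7]), array([-13.1, -25. ])), (array([12.5, 48.4]), array([ 14.3, -39.3])), (array([42.1, 48.1]), array([ 45.4, -45.6]))]
head yaw 82.762726 [-70.6135305   -4.73366736]
pin [-150.5   61.3] hub [-50.4  93.1]
```

>>> jog_arm(series="-0.01 0.004 0 0 0 -0.14 0.06; -0.01 0.004 0 0 0 -0.14 0.06; -0.01 0.004 -0.01 0 0 -0.14 0.06; -0.01 0.004 -0.02 0 0 -0.14 0.06; -0.01 0.004 -0.02 0 0 -0.14 0.06; -0.01 0.004 -0.02 0 0 -0.14 0.06; -0.01 0.004 0 0 0 -0.14 0.06; -0.006 0.004 0 0 0 -0.14 0.06; 0 0 0 0 0 -0.13 0.06; 0 0 0 0 0 0 0.06")

```text
t: 20.85
tool_pos: [0.4833, -0.1006, 0.0966]
ee_rot: [0.756, -0.655, 0.002, 0.01]
force: [-0.9, 0.2, -0.0]
finger_gap: 0.701
```

```bash
python3 - <<'E'
from h import *
st(); grab('wrist','w13'); st()
E
```

```text
t 20.85
tool_pos [ 0.4833 -0.1006  0.0966]
ee_rot [ 0.7556 -0.6549  0.0021  0.01  ]
force [-0.9194  0.1526 -0.0118]
wrist_torque [ 0.0067 -0.0287  0.0392]
finger_gap 0.701
joints [ 0.0262  0.6321  0.1605  2.0648 -0.1694  0.4635 -1.1198]
t 20.9
tool_pos [ 0.4832 -0.1006  0.0966]
ee_rot [ 0.7565 -0.6539  0.002   0.0099]
force [ 0.371   0.5133 -0.2723]
wrist_torque [ 0.0378 -0.     -0.0165]
finger_gap 0.6944
joints [ 0.027   0.632   0.1595  2.0649 -0.1683  0.4635 -1.118 ]
```

View pics/w13.png

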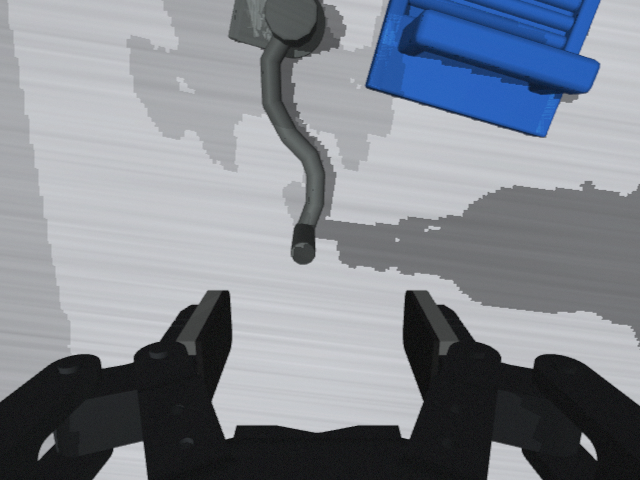

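>>> jog_arm(series="0.002 0.004 -0.015 0.008 -0.005 0 0.06; 0.002 0.003 -0.02 0.008 -0.005 0 0.06; 0 0 -0.02 0 0 0 0.06; 0 0 -0.01 0 0 0 0.05; 0 0 -0.004 0 0 0 0.045; 0 0 0 0 0 0 0.045; 0 0 0 0 0 0 0.045; 0 0 0 0 0 0 0.045; 0 0 0 0 0 0 0.045; 0 0 0 0 0 0 0.045")

```text
t: 21.9
tool_pos: [0.4922, -0.0958, 0.0274]
ee_rot: [0.762, -0.648, 0.004, -0.002]
force: [0.2, 0.3, -0.6]
finger_gap: 0.531
```

```bash
python3 - <<'E'
from h import *
st()
E
```

```text
t 21.9
tool_pos [ 0.4922 -0.0958  0.0274]
ee_rot [ 0.7618 -0.6478  0.0041 -0.0019]
force [ 0.1526  0.2587 -0.6285]
wrist_torque [ 0.0605 -0.05    0.0298]
finger_gap 0.5307
joints [ 0.0783  0.7612  0.0857  2.0845 -0.2012  0.2943 -1.0768]
```

>>> jog_arm(series="-0.002 -0.004 0 0 0 0 0.03; 0.001 -0.009 0 0 0 0.0873 0.03; 0.0018 -0.0091 0 0 0 0.0873 0.03; 0.0025 -0.0089 0 0 0 0.0873 0.03; 0.0033 -0.0086 0 0 0 0.0873 0.03; 0.0041 -0.0083 0 0 0 0.0873 0.03; 0.0048 -0.0079 0 0 0 0.06 0.03; 0 0 0 0 0 0 0.03; 0 0 0 0 0 0 0.03; 0 0 0 0 0 0 0.03")

```text
t: 22.9
tool_pos: [0.509, -0.1498, 0.0288]
ee_rot: [0.903, -0.431, 0.003, -0.005]
force: [2.2, -1.2, -1.9]
finger_gap: 0.351
```

```bash
python3 - <<'E'
from h import *
st(); grab('wrist','w14')
E
```

```text
t 22.9
tool_pos [ 0.509  -0.1498  0.0288]
ee_rot [ 0.9025 -0.4306  0.0035 -0.0053]
force [ 2.1602 -1.2287 -1.8597]
wrist_torque [-0.2984 -0.3394 -0.0641]
finger_gap 0.3513
joints [ 0.2651  0.7742 -0.0391  2.0028  0.0525  0.3563 -0.7021]
```

View pics/w14.png

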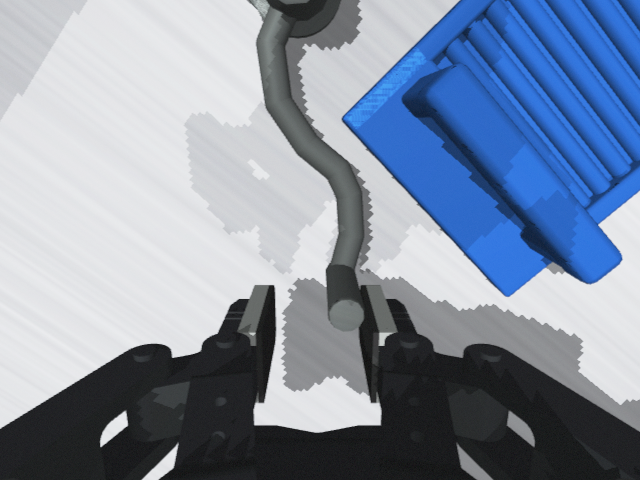

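>>> jog_arm(series="0.0061 -0.007 0 0 0 0.08 0.03; 0.003 -0.003 0 0 0 0.03 0.03; 0 0 0 0 0 0 0.03; 0 0 0.02 0 0 0 0.03; 0 0 0.03 0 0 0 0.03; 0 0 0.03 0 0 0 0.03; 0 0 0.03 0 0 0 0.03; -0.02 0 0.03 0 0 0 0.03; -0.02 0 0.02 0 0 0 0.03; 0 0 0 0 0 0 0.03")

```text
t: 23.95
tool_pos: [0.4696, -0.1526, 0.1916]
ee_rot: [0.924, -0.381, -0.005, -0.006]
force: [0.4, -0.3, -0.8]
finger_gap: 0.347
```

```bash
python3 - <<'E'
from h import *
st(); grab('wrist','w15');grab('scene','s15')
L=load('s15');c=L['im'][150:290,200:360][:,:,::-1]; cv2.imwrite('pics/s15z.png',cv2.resize(c,None,fx=4,fy=4,interpolation=cv2.INTER_CUBIC))
E
```

```text
t 23.95
tool_pos [ 0.4696 -0.1526  0.1916]
ee_rot [ 0.9244 -0.3814 -0.0046 -0.0057]
force [ 0.3954 -0.3235 -0.761 ]
wrist_torque [-0.0036 -0.0564 -0.0209]
finger_gap 0.347
joints [ 0.3455  0.4685 -0.1122  1.979   0.0585  0.705  -0.5823]
```

View pics/w15.png

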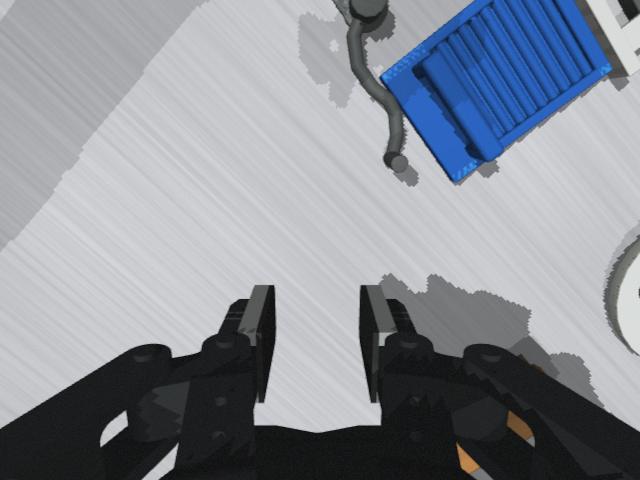

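View pics/s15z.png

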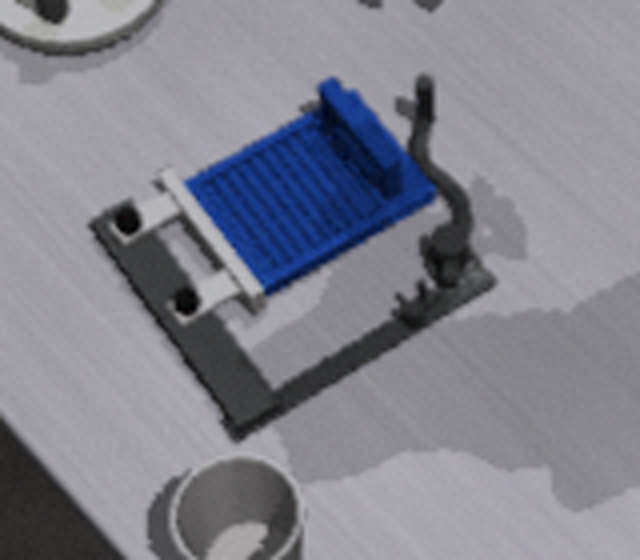

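```bash
python3 - <<'E'
from h import *
st(); L=load('w15'); p=ray(L,399,162,.048)[:2]; O=np.array([.5903,-.0755]); d=p-O; a=np.degrees(np.arctan2(d[1],d[0])); print(p,np.hypot(*d),np.radians(-106.5-a), 'hub',ray(L,368,5,.029))
c=L['im'][0:200,300:500][:,:,::-1]; cv2.imwrite('pics/w15z.png',cv2.resize(c,None,fx=3,fy=3))
E
```

```text
t 24.05
tool_pos [ 0.4714 -0.1524  0.1898]
ee_rot [ 0.9246 -0.3808 -0.0047 -0.006 ]
force [-0.3607 -0.3432 -1.052 ]
wrist_torque [-0.0448  0.0153 -0.0375]
finger_gap 0.3509
joints [ 0.3447  0.4733 -0.1126  1.9767  0.0588  0.7025 -0.5823]
[ 0.53350889 -0.16193783] 0.10342499200253173 0.2933128699105316 hub [ 0.5874655  -0.07720085  0.029     ]
```

View pics/w15z.png

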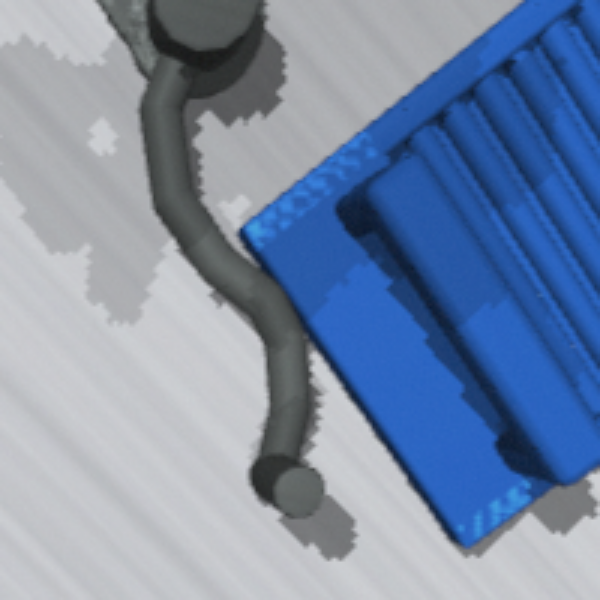

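>>> jog_arm(series="0.012 0.003 0.005 0 0 0.08 0.05; 0.015 0.004 0 0 0 0.1 0.05; 0.015 0.004 0 0 0 0.1 0.05; 0.015 0.004 0 0 0 0.1 0.05; 0.015 0.004 0 0 0 0.1 0.05; 0.015 0.004 0 0 0 0.1 0.05; 0.006 0.002 0 0 0 0.08 0.05; 0 0 0 0 0 0 0.05; 0 0 0 0 0 0 0.05; 0 0 0 0 0 0 0.05")

```text
t: 25.05
tool_pos: [0.565, -0.1193, 0.1792]
ee_rot: [0.999, -0.049, -0.019, -0.007]
force: [0.5, -0.3, -0.0]
finger_gap: 0.585
```

```bash
python3 - <<'E'
from h import *
st(); grab('wrist','w16'); grab('top','t16')
E
```

```text
t 25.05
tool_pos [ 0.565  -0.1193  0.1792]
ee_rot [ 0.9986 -0.0491 -0.0186 -0.0066]
force [ 0.5398 -0.3173 -0.0336]
wrist_torque [-0.0649 -0.0289 -0.0651]
finger_gap 0.5849
joints [ 0.3501  0.6176 -0.2921  1.7366  0.2077  0.8567 -0.1319]
```

View pics/w16.png

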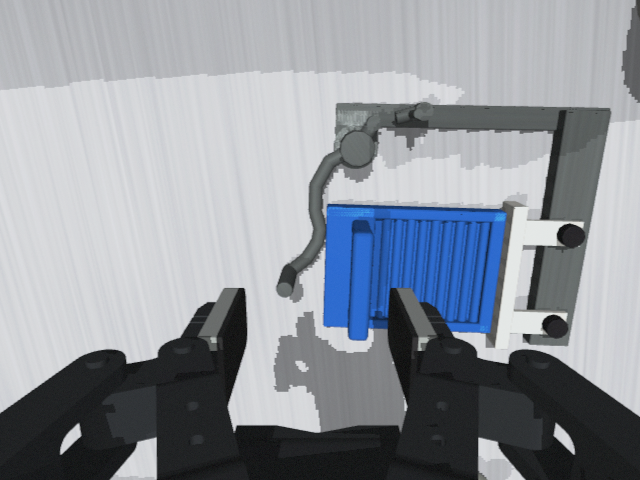

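View pics/t16.png

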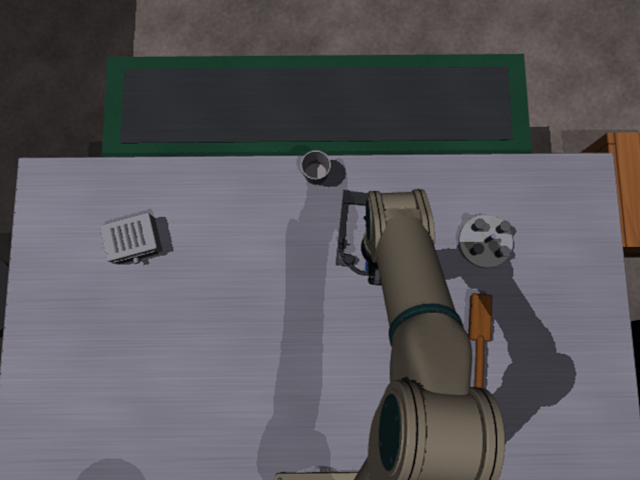

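```bash
python3 - <<'E'
from h import *
L=load('w16'); im=L['im'].astype(int); b=(im[...,2]>im[...,0]+60)
O=np.array([.630,-.172]);th=np.radians(-6.8);M=np.array([[np.cos(th),np.sin(th)],[-np.sin(th),np.cos(th)]])
def fit(q,n):
    vx,vy,x,y=cv2.fitLine(np.array(q,np.float32),cv2.DIST_HUBER,0,.001,.001).ravel(); print(n,np.degrees(np.arctan2(vy,vx)),M@(np.array([x,y])-O)*1000)
P=cloud(L); w=(im.min(2)>195)&(P[...,2]>.018)&(P[...,2]<.032); w[:,:480]=0;w[:,530:]=0
u=[(v,np.flatnonzero(w[v])[0]) for v in range(200,345) if w[v].any()]
fit([ray(L,a-.5,v,.024)[:2] for v,a in u[8:-5]],'bar'); print('bar ends y',[(M@(ray(L,a,v,.024)[:2]-O)*1000)[1] for v,a in (u[0],u[-1])],u[0],u[-1])
fit([ray(L,np.flatnonzero(b[v,:530])[-1]+.5,v,.014)[:2] for v in range(222,325,3)],'foot')
fit([ray(L,np.flatnonzero(b[v,300:])[0]+299.5,v,.014)[:2] for v in range(245,322,3)],'head')
fit([ray(L,a,np.flatnonzero(b[:,a])[0]-.5,.0)[:2] for a in range(385,495,4)],'side')
print('zs', [round(float(np.median(P[v-3:v+4,a-3:a+4,2])),4) for v,a in ((224,335),(320,335),(224,496),(320,486))])
p=ray(L,285,289,.048)[:2]-ray(L,357,149,.029)[:2]; print('arm',np.radians(-106.5)-np.arctan2(p[1],p[0]))
# bystanders
A=load('top0');B=load('t16')
for n,(x0,x1,y0,y1) in dict(cup=(290,345,150,190),soap=(95,175,205,275),caddy=(455,520,210,270),brush=(465,500,290,380)).items():
    d=np.abs(A['d'][y0:y1,x0:x1]-B['d'][y0:y1,x0:x1]); print(n,(d>.01).mean())
E
```

```text
bar 83.31484 [60.25555949  2.64320397]
bar ends y [np.float64(54.87334331144221), np.float64(-50.517018628237935)] (207, np.int64(515)) (344, np.int64(496))
foot 82.961525 [59.32366474  2.21814155]
head 82.91651 [-70.24617528  -4.51863616]
side -7.0098896 [14.44861519 48.70633475]
zs [0.015, 0.0148, 0.0148, 0.0144]
arm 0.2851686883025304
cup 0.031818181818181815
soap 0.023928571428571428
caddy 0.025384615384615384
brush 0.10285714285714286
```

```bash
python3 -c "
from h import *
print(finish_job()); st()"
```

```text
the job is handed in; nothing more can be done
None
the job is handed in; nothing more can be done
```

The washboard is clamped against the fixed edge with the sprung arm shut on its head end. I handed the job in at about 25 s of the 72 s allowed; no verdict was reported.

**What I did**
- I swung the arm open by its pin, and it stayed on its open stop by itself (measured 63°, 1.1 rad).
- I lifted the board over the strap, set it down about 19 mm short of the edge, and slid it foot first in 1–3 mm steps until it stopped.
- I pressed it on the edge. The wrist read about 9 N, of which about 4 N was already there while the board was sliding freely.
- I let go, eased the arm back past centre by the pin, and let it spring shut on the head face. Then I moved the gripper clear.

**Last checks, from the wrist camera**

| Check | Reading |
|---|---|
| Arm angle | about 0.29 rad (expected 0.1 to 0.35) |
| Edge face | x about 60 mm |
| Foot of the board | flush, within about 1 mm of the edge |
| Squareness | about 0.35° off the bar, within what I can measure |
| Centring across the edge | about 0.5 mm |
| Board height at all four corners | 14–15 mm, so it lies flat |

**Bystanders:** the cup, soap case and caddy are unmoved in the top view. The brush area showed a 10% difference. I put that down to the robot arm passing in front of it, and did not check it from another view.

**Disagreements:** one reading of the open pin, taken while the wrist camera was still moving, was about 4° off the earlier one. In the last view the bar's far end read about 4 mm short of its known length, so I took the centring from its earlier view.

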